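# Hang the socket bin on the bench cleat board

### The arm

A 6-joint arm with a two-finger parallel gripper is mounted at the origin on the work surface. World frame = base frame: x ahead of the robot, y to its left, z up, the work surface at z = 0. Lengths are in m, angles in degrees, forces in N, time in s.
With the tool pointing down it reaches from about 0.3 to 0.75 m from the base axis. Payload 8.5 kg.
Tool frame: the origin (TCP) lies between the finger pads; the fingertips stand 14 mm ahead of it and the grasp point (between the pads) lies 5 mm behind it; x points along the fingers, z is the direction in which the jaws open and shut, and the axes are right-handed (so a half turn about x gives the same grasp; the last joint's range is limited). The gripper opens to 85 mm and grips with 20 to 120 N. Pads are 22 mm wide; open, the fingers measure 114 mm over their backs; the gripper's body (76 mm by 85 mm) begins 54 mm behind the grasp point. The pads swing forward as they close: fully open they stand 13 mm farther back than shut.
Start: joints at [-83.497, 21.807, 74.336, -0, 83.858, -12.336], TCP at [0.178, -0.521, 0.245] pointing down, gripper open.
Joint ranges: [-178.18, 178.18], [-50.72, 133.34], [12.68, 142.11], [-81.47, 261.47], [9.98, 163.14], [-165.26, 165.26]. Speed limits (degrees/s): [136.94, 136.94, 180, 180, 180, 180].

### API

Orientations are given as a 3x3 rotation matrix whose columns are the frame's x, y, z axes.
In Python, from rig import env gives the robot as it stands.
- The arm moves only by the shell command python3 -m jog 'ROWS' [FORCE]. ROWS is JSON, a list of rows, each a list of 5 numbers: the opening, from -1 (shut) to 1 (fully open), so that 0 is half open, then the shift along the tool's x, y, z in m, then the turn about the tool's x in rad. In form: [[claw, dx, dy, dz, yaw], ...]. A call has 1 to 20 rows; each row is the pose to reach, as a shift and turn from the pose commanded when the call began, along the tool's axes at that moment; what a row does not reach only later rows make up. A row lasts 1/10 s, in which the tool goes at most 50 mm and 8.59 degrees, less where a joint would pass 70% of its speed; a pose out of reach is approached as far as the arm can. A call with a gripper value outside its range is refused whole. The fingers move at their own pace and stop on an object; FORCE is the grip in N (left out, the last holds). Time passes only in rows, so rows that repeat a pose let the fingers close. It gives the time, the measured TCP pose, the force and the opening at its end, in the units of the state.
- env.observe(): the state, without advancing time (a new reading comes with each control period).
- env.get_image(name): name is "side" or "top"; returns the picture (400x640x3 uint8, red, green, blue); there is no depth.
- env.camera_model(name): a dict with "fx", "fy", "cx", "cy" (pixels), "origin" and "orientation" of the camera in the world. Camera axes: x right, y up, looking along -z (the intrinsics and any distortion apply to the point x, -y, -z); pixel columns grow to the right and rows downward; lengths in m; the calibration is good to about 2 mm. A picture is of the moment at which its call begins. camera_model takes no time and is no camera call.
- env.close_job(): hands the job in, once; it reports no verdict.
The state is a dict: "time_s": time; "q": joint angles; "qvel": joint speeds; "joint_efforts": joint torques, N m; "position": TCP position; "tool_rot": TCP orientation; "ft_force": force on the tool from outside, world axes, zero at the start; "wrist_torque": the same for the moment, N m; "grip_width": finger opening in m.
Only numpy, scipy, OpenCV 4.12 (cv2) and the standard library are available. Lean on these libraries where they do the work, as an engineer would, in place of code of your own. Each camera call takes 0.05 s, during which the arm holds its last target.

### The job

Pick up the red socket bin by its black handle bar and hang it on the blue cleat board, in the bay between the two yellow cheeks: tip its front up so that the steel lip at its back goes over the aluminium cleat, then let the front down and settle the bin until it sits level, with heel and lip home against the board, and let go. The cleat was set by hand and its height is not exact, so feel for it and be gentle with the bin against the board; leave the other things on the bench alone.

Things in the scene. Friction and masses are not known exactly. Their poses are not given: they have to be found in the camera images.
- bin: Loose red steel bin of sockets (fixed in it), 0.3 to 0.55 kg, upright on the bench at first. Frame: +x to its front, z up, origin mid-underside in its rearmost plane. 122 mm wide (y), 100 mm deep (x), tray walls 45 to 60 mm high. Back plate: rear face at x 26 mm, up to z 112 mm. Between lip and heel the back is open; the cleat goes there. Mass centre about below the handle bar.
- bin_grip (a point): Centre of the bin's black handle bar, x 60, y 0, z 170 mm in the bin's frame; axes as the bin's. The bar runs along y, is 16 mm thick in x, spans z 152 to 188 mm and is held by a strap at each end. Pinch it from above, fingers closing along the bin's x.
- bin_lip (a point): Middle of the lowest edge of the bin's steel lip, x 5, y 0, z 81 mm in the bin's frame; axes as the bin's. The lip is a full-width strip 7 mm thick, sloping down and back at 45 degrees from the back plate: its underside runs from x 26, z 102 mm to this edge; its rearmost edge is at x 0, z 86 mm.
- bin_heel (a point): Mid rear face of the bin's rubber heel block, x 0, y 0, z 2 mm in the bin's frame; axes as the bin's. The block spans x 0 to 26 mm, z 0 to 29 mm, full width; its rear face lies flat on the board when hung.
- board: Fixed upright blue board, 250 mm wide, 18 mm thick, 180 mm high, stays behind it. Frame: origin on the bench, mid-foot of the front face; +x straight out of the face, y along it, z up; a hung bin has the same axes. Yellow cheeks beside the cleat: inner faces at y +-68 mm, out to x 32 mm, z 25 to 175 mm; 7 mm play each side of the bin. Over 45 N between bin and board is rough.
- cleat_mark (a point): Fixed mark on the board face, x 0, y 0, z 135 mm, axes as the board's: the cleat's nominal height. The cleat is clamped up to 16 mm above or below it: its true h (where its slope meets the face) is 119 to 151 mm, not measured. Its 7 mm strip rises outward at 45 degrees to a tip at x 19, z h+19 mm; outermost edge x 24, z h+14; below, a block x 0 to 18 reaches down to z h-40 mm.
- home_mark (a point): Fixed mark on the board face, x 0, y 0, z 59 mm, axes as the board's: where the bin's origin is when home at the nominal h (truly z h-76 mm). Home, the lip's underside lies on the cleat's slope and the heel is 7 mm under the cleat block, so the bin passes the tip only tipped front up, 15 to 25 degrees, and can be levelled once under 7 mm above home. The slope may stick: push lightly down and in.
- spray_can: Bystander: spray can, diameter 64 mm, 170 mm high, standing; origin under its centre.
- oil_bottle: Bystander: black bottle, diameter 72 mm, 190 mm high, standing; origin under its centre.
- screwdriver: Bystander: screwdriver lying on the bench, about 200 mm long.
- wrench: Bystander: wrench lying on the bench, about 180 mm long.
- jar: Bystander: glass jar with green cap, diameter 70 mm, 80 mm high, standing; origin under its centre.
- bearing: Bystander: steel bearing disc, diameter 60 mm, 18 mm high, lying flat; origin under its centre.

How it is judged (in metres and radians):
On the way:
1. the bin, tipped front up, has its lip over the cleat (angle between bin's own z axis and vertical above 0.1 rad and x of bin_lip in the frame of board between -0.005 and 0.022 m and y of bin_lip in the frame of board between -0.02 and 0.02 m and z of bin_lip in the frame of board between 0.11 and 0.19 m), for 0.1 s.
At the end, for the whole second after the job is handed in: The bin hangs at rest on the board's cleat between the cheeks, let go: heel within 5 mm of the board, lip edge within 10 mm of it (5 mm is fully home), upright within 4.5 degrees, square to the board, clear of the bench (x of bin_heel in the frame of board between -0.004 and 0.005 m and x of bin_lip in the frame of board between 0.001 and 0.01 m and y of bin in the frame of board between -0.012 and 0.012 m and z of bin in the frame of board between 0.037 and 0.081 m and angle between bin's own z axis and vertical below 0.08 rad and angle between the x axis of bin and the x axis of board, either way round below 0.12 rad and contact force between bin and board above 1 N and linear speed of bin below 0.02 m/s and angular speed of bin below 0.1 rad/s); the robot touches nothing.
It fails at once if the bin is forced against the board with more than 45 N (contact force between bin and board above 45 N).
It fails at once if a bystander is moved by more than 3 cm (distance of any of spray_can, oil_bottle, screwdriver, wrench, jar, bearing from where it was at the start of the episode above 0.03 m).
It also fails if it takes over 51 s, if anything falls off the work surface, if the arm or the gripper's body presses on something with over 40 N, if the wrist force passes 120 N, or if a joint passes its speed limit or range.

## Working session

There is one attempt and no reset: what is moved stays moved. The work goes in short steps, Python scripts to look and compute and a shell command to move; the robot and the scene stay as the last step left them, time stands still between calls to the robot, and variables do not carry over. Pictures are saved under pics/ and viewed, and the job is handed in when it is done.

```bash
ls; mkdir -p pics
python3 - <<'E'
from rig import env
import cv2,json
s=env.observe(); print({k:(v.tolist() if hasattr(v,'tolist') else v) for k,v in s.items()})
for n in("side","top"):
    im=env.get_image(n); cv2.imwrite(f"pics/{n}0.png",im[:,:,::-1]); print(n,env.camera_model(n))
E
```

```text
pics
{'time_s': 0.0, 'q': [-83.4973743519717, 21.841446115248146, 74.38544363834167, -0.0014795068639495454, 83.8581535800547, -12.336213966800347], 'qvel': [0.05641420370002586, -0.049414807015228594, -0.07416789347308089, -0.01732916557837006, 0.030084658944368577, -0.024544232383325072], 'joint_efforts': [0.0030397951923077926, -44.84576225280762, -23.127527832984924, 1.2612015325430548e-05, 0.004825528885703534, -8.153615169703698e-06], 'position': [0.17755463122144863, -0.520258433184198, 0.24470343080736118], 'tool_rot': [[-0.00019360235993323062, 0.9464297154389332, 0.3229098268128522], [0.001471829140703634, 0.32290975279233586, -0.9464286160459082], [-0.9999988981179464, 0.00029203727934788476, -0.0014554989249969136]], 'ft_force': [-0.12241244635896742, -0.5649683968767756, -0.18568258192838977], 'wrist_torque': [0.009103584441244688, 0.00048295808542371657, -0.008957827481440549], 'grip_width': 0.08567204087480657}
side {'fx': 449.3514131152978, 'fy': 449.3514131152978, 'cx': 321.43858493777805, 'cy': 204.38239304013186, 'origin': array([0.18484421, 0.79828474, 0.87054272]), 'orientation': array([[-0.89414266,  0.297679  , -0.33450876],
       [-0.44768866, -0.57902035,  0.68140318],
       [ 0.00915204,  0.75902743,  0.65099431]])}
top {'fx': 461.228143504045, 'fy': 461.228143504045, 'cx': 320.4715445995016, 'cy': 200.17119837810952, 'origin': array([3.22440296e-01, 1.34550851e-03, 1.49593114e+00]), 'orientation': array([[-2.81224815e-02,  9.82792814e-01, -1.82557964e-01],
       [-9.99587419e-01, -2.87162072e-02, -6.09140132e-04],
       [-5.84103088e-03,  1.82465514e-01,  9.83194904e-01]])}
```

```bash
python3 -m jog --help 2>&1 | head -20
```

```text
invalid input: not JSON, or not a number
```

View pics/side0.png

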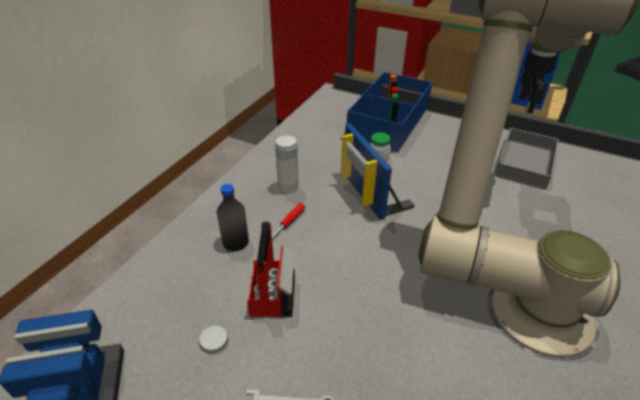

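View pics/top0.png

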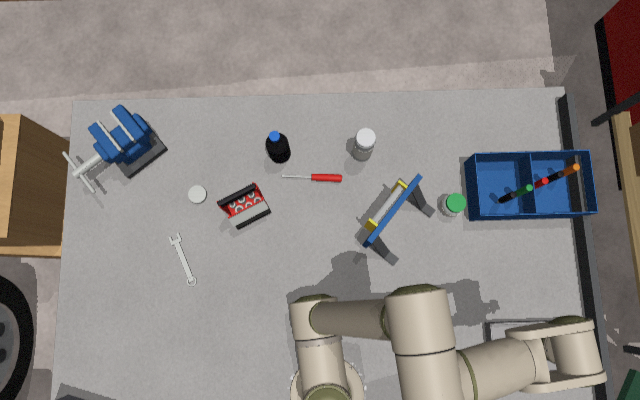

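Run:
```python
import cv2,numpy as np
t=cv2.imread("pics/top0.png"); s=cv2.imread("pics/side0.png")
r=lambda im,x0,y0,x1,y1,k:cv2.resize(im[y0:y1,x0:x1],None,fx=k,fy=k,interpolation=cv2.INTER_CUBIC)
cv2.imwrite("pics/c1.png",r(t,205,170,285,240,8))
cv2.imwrite("pics/c2.png",r(t,350,165,450,265,6))
cv2.imwrite("pics/c3.png",r(s,235,215,310,325,5))
cv2.imwrite("pics/c4.png",r(s,325,120,425,220,6))
```

```text
(no output)
```

View pics/c1.png

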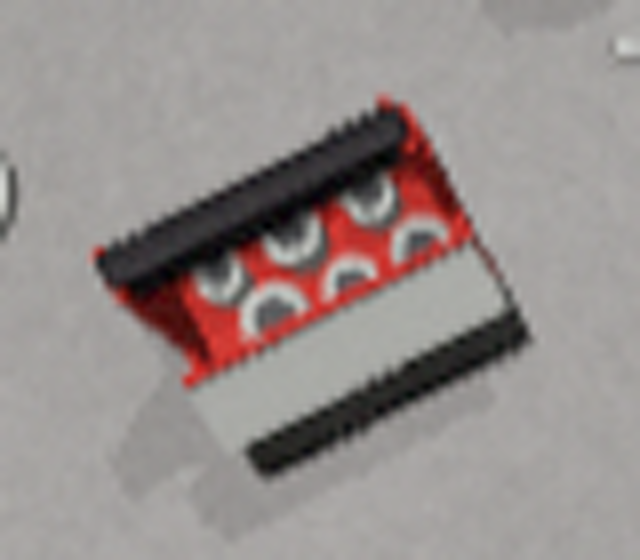

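View pics/c2.png

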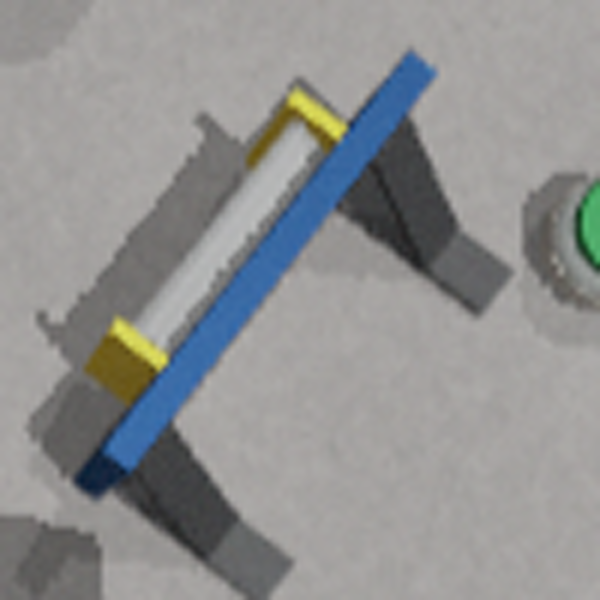

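View pics/c3.png

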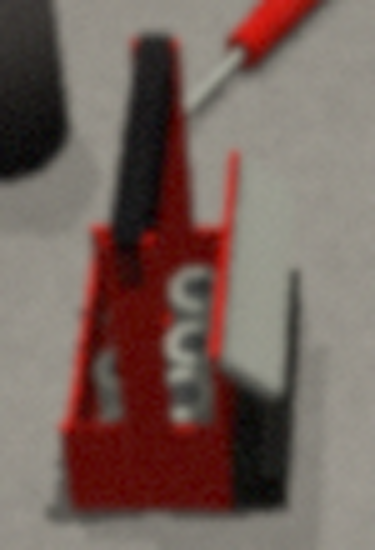

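View pics/c4.png

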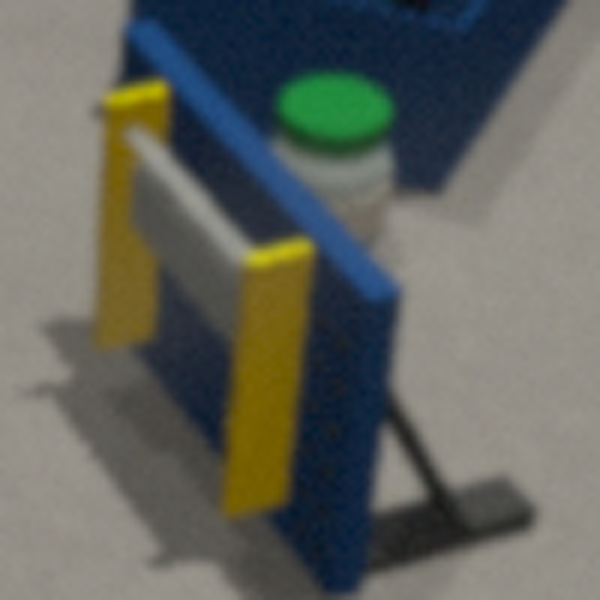

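```bash
cat > h.py <<'E'
import numpy as np,cv2
from rig import env
C={n:env.camera_model(n) for n in("side","top")}
def ray(n,u,v):
    c=C[n]; d=np.array([(u-c["cx"])/c["fx"],-(v-c["cy"])/c["fy"],-1.]); d=c["orientation"]@d
    return c["origin"],d/np.linalg.norm(d)
def plane(n,u,v,z):
    o,d=ray(n,u,v); return o+d*(z-o[2])/d[2]
def proj(n,P):
    c=C[n]; p=c["orientation"].T@(np.asarray(P)-c["origin"]); return np.array([c["cx"]+c["fx"]*p[0]/-p[2], c["cy"]-c["fy"]*p[1]/-p[2]])
def tri(a,b):
    A=[];B=[]
    for o,d in(ray(*a),ray(*b)):
        M=np.eye(3)-np.outer(d,d);A.append(M);B.append(M@o)
    A=np.vstack(A);B=np.hstack(B);return np.linalg.lstsq(A,B,rcond=None)[0]
E
python3 - <<'E'
from h import *
t=cv2.imread("pics/top0.png")
hsv=cv2.cvtColor(t,cv2.COLOR_BGR2HSV)
def rect(m,x0,y0,x1,y1):
    k=np.zeros_like(m);k[y0:y1,x0:x1]=m[y0:y1,x0:x1]
    cs,_=cv2.findContours(k,cv2.RETR_EXTERNAL,cv2.CHAIN_APPROX_NONE); c=max(cs,key=cv2.contourArea)
    return cv2.boxPoints(cv2.minAreaRect(c)),cv2.contourArea(c)
for p in[(395,210),(400,205)]: print(hsv[p[1],p[0]])
b,a=rect(cv2.inRange(hsv,(100,120,120),(120,255,255)),350,165,450,265); print("board",b,a)
W=np.array([plane("top",u,v,.18) for u,v in b]); print(W.round(4), np.linalg.norm(W-np.roll(W,1,0),axis=1))
y,a=rect(cv2.inRange(hsv,(22,120,150),(35,255,255)),360,215,385,240);print("yel",y)
k=cv2.inRange(hsv,(0,0,0),(180,140,75)); b,a=rect(k,210,178,262,210);print("bar",b,a)
W=np.array([plane("top",u,v,.188) for u,v in b]); print(W.round(4), np.linalg.norm(W-np.roll(W,1,0),axis=1))
b,a=rect(k,230,205,275,235);print("heel",b,a)
W=np.array([plane("top",u,v,.029) for u,v in b]); print(W.round(4), np.linalg.norm(W-np.roll(W,1,0),axis=1))
f=lambda x,y,k,x0,y0:((x+.5)/k-.5+x0,(y+.5)/k-.5+y0)
A=plane("top",*f(185,385,8,205,170),.112);B=plane("top",*f(470,240,8,205,170),.112);print("plate top",A,B,np.linalg.norm(A-B))
A=plane("top",*f(410,50,6,350,165),.18);B=plane("top",*f(103,450,6,350,165),.18);print("board front",A,B,np.linalg.norm(A-B))
E
```

```text
[106 160 166]
[107 146 155]
board [[366.56308 239.35066]
 [417.5955  173.14647]
 [422.28702 176.76286]
 [371.2546  242.96706]] 414.5
[[ 0.4492 -0.1262  0.18  ]
 [ 0.639  -0.2846  0.18  ]
 [ 0.6277 -0.2975  0.18  ]
 [ 0.4385 -0.1391  0.18  ]] [0.01674591 0.24717574 0.01718773 0.24679957]
yel [[367.6342  219.70732]
 [369.2927  217.63414]
 [377.58536 224.2683 ]
 [375.92685 226.34148]]
bar [[216.40002 201.8    ]
 [254.00003 183.00002]
 [257.60004 190.20003]
 [220.00003 209.00002]] 242.0
[[0.5693 0.3025 0.188 ]
 [0.6217 0.1939 0.188 ]
 [0.6    0.1835 0.188 ]
 [0.5479 0.2919 0.188 ]] [0.02388303 0.12064232 0.02405106 0.12028778]
heel [[235.39261 225.84598]
 [268.65292 208.34055]
 [270.6486  212.1323 ]
 [237.38828 229.63773]] 128.5
[[0.5191 0.2772 0.029 ]
 [0.5729 0.1701 0.029 ]
 [0.5603 0.1638 0.029 ]
 [0.5067 0.2707 0.029 ]] [0.01398807 0.11981977 0.01407877 0.11963602]
plate top [0.53359679 0.28512056 0.112     ] [0.58639661 0.17668883 0.112     ] 0.12060373295787777
board front [ 0.63963643 -0.28555276  0.18      ] [ 0.44852792 -0.12668687  0.18      ] 0.2485172698650371
```

```bash
cat >> h.py <<'E'
BO=np.array([.5444,-.2050,0]); BX=np.array([.641,.7676,0]); BY=np.array([-.7676,.641,0]); Z=np.array([0,0,1.])
def brd(x,y,z): return BO+BX*x+BY*y+Z*z
def crop(n,im,x0,y0,x1,y1,k,segs,fn):
    o=cv2.resize(im[y0:y1,x0:x1],None,fx=k,fy=k,interpolation=cv2.INTER_CUBIC)
    for a,b,col in segs:
        p=[tuple(int(round(t)) for t in ((proj(n,q)-[x0,y0]+.5)*k-.5)) for q in(a,b)]
        cv2.line(o,p[0],p[1],col,1)
    cv2.imwrite(fn,o)
E
python3 - <<'E'
from h import *
t=cv2.imread("pics/top0.png"); s=cv2.imread("pics/side0.png")
S=[]
S+=[(brd(0,-.125,.18),brd(0,.125,.18),(255,255,255)),(brd(0,-.125,.0),brd(0,-.125,.18),(255,255,255)),(brd(0,.068,.175),brd(.032,.068,.175),(0,0,0)),(brd(0,-.068,.175),brd(.032,-.068,.175),(0,0,0)),(brd(.032,-.068,.175),brd(.032,-.068,.025),(0,0,0)),(brd(.032,.068,.175),brd(.032,.068,.025),(0,0,0))]
for h,c in((.119,(0,0,255)),(.135,(0,255,0)),(.151,(255,0,255))):
    S+=[(brd(.019,-.068,h+.019),brd(.019,.068,h+.019),c)]
crop("side",s,325,120,425,220,6,S,"pics/o4.png"); crop("top",t,350,165,450,265,6,S,"pics/o2.png")
O=np.array([.5355,.219,0]);a=np.radians(26);bx=np.array([np.cos(a),np.sin(a),0]);by=np.array([-np.sin(a),np.cos(a),0])
P=lambda x,y,z:O+bx*x+by*y+Z*z
w=(0,255,0)
B=[(P(x,-.061,z),P(x,.061,z),w) for x,z in((.068,.188),(.052,.188),(.026,.112),(0,.029),(0,0),(.1,0))]+[(P(0,.061,0),P(.1,.061,0),w),(P(0,.061,0),P(0,.061,.029),w)]
crop("side",s,235,215,310,325,5,B,"pics/o3.png"); crop("top",t,205,170,285,240,8,B,"pics/o1.png")
E
```

```text
(no output)
```

View pics/o4.png

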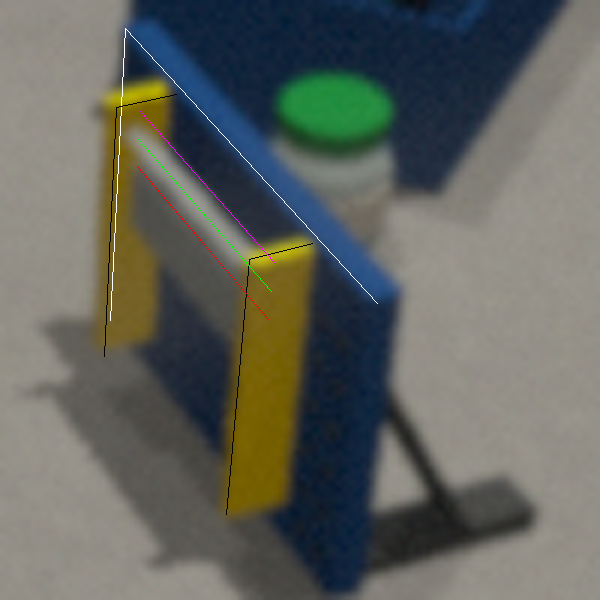

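View pics/o2.png

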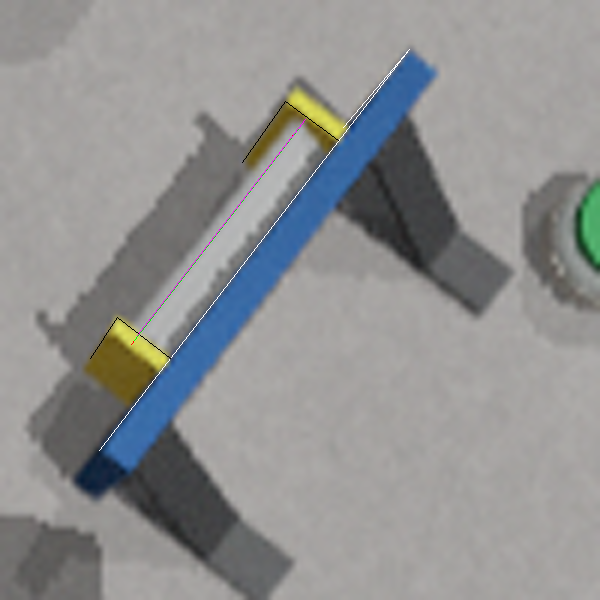

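View pics/o3.png

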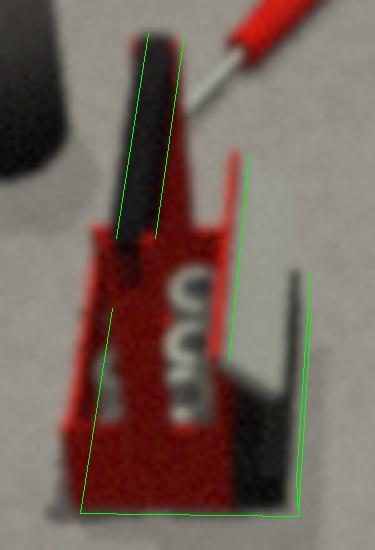

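View pics/o1.png

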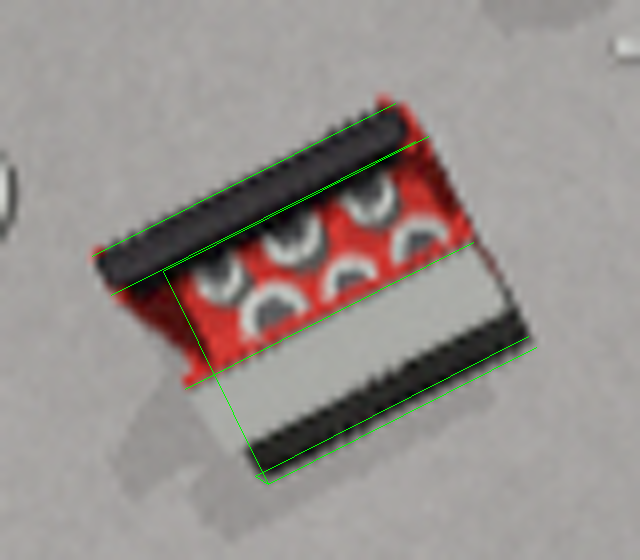

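```bash
python3 - <<'E'
from h import *
for n,u,v,z in(("bottle cap",274,136,.19),("bottle base",280,158,.0),("spray top",366,136,.17),("sd",340,178,.02),("jar",455,202,.08)): print(n,plane("top",u,v,z).round(3))
E
python3 -m jog '[[1,-0.03,0.6383,-0.5926,-1.696],[1,-0.03,0.6383,-0.5926,-1.696],[1,-0.03,0.6383,-0.5926,-1.696],[1,-0.03,0.6383,-0.5926,-1.696],[1,-0.03,0.6383,-0.5926,-1.696],[1,-0.03,0.6383,-0.5926,-1.696],[1,-0.03,0.6383,-0.5926,-1.696],[1,-0.03,0.6383,-0.5926,-1.696],[1,-0.03,0.6383,-0.5926,-1.696],[1,-0.03,0.6383,-0.5926,-1.696],[1,-0.03,0.6383,-0.5926,-1.696],[1,-0.03,0.6383,-0.5926,-1.696],[1,-0.03,0.6383,-0.5926,-1.696],[1,-0.03,0.6383,-0.5926,-1.696],[1,-0.03,0.6383,-0.5926,-1.696],[1,-0.03,0.6383,-0.5926,-1.696],[1,-0.03,0.6383,-0.5926,-1.696],[1,-0.03,0.6383,-0.5926,-1.696],[1,-0.03,0.6383,-0.5926,-1.696],[1,-0.03,0.6383,-0.5926,-1.696]]'
```

```text
bottle cap [0.762 0.134 0.19 ]
bottle base [0.748 0.134 0.   ]
spray top [ 0.76 -0.14  0.17]
sd [ 0.669 -0.064  0.02 ]
jar [ 0.567 -0.416  0.08 ]
time_s: 2.1
position: [0.5901, 0.2463, 0.2746]
tool_rot: [[-0.001, -0.439, 0.898], [-0.001, 0.898, 0.439], [-1.0, 0.0, -0.001]]
ft_force: [0.3, -0.7, 0.8]
grip_width: 0.0853
```

Run:
```python
from h import *
s=cv2.cvtColor(env.get_image("side"),cv2.COLOR_RGB2BGR);t=cv2.cvtColor(env.get_image("top"),cv2.COLOR_RGB2BGR)
crop("side",s,210,150,330,320,4,[],"pics/a1.png")
crop("top",t,190,140,310,250,5,[],"pics/a2.png")
```

```text
(no output)
```

View pics/a1.png

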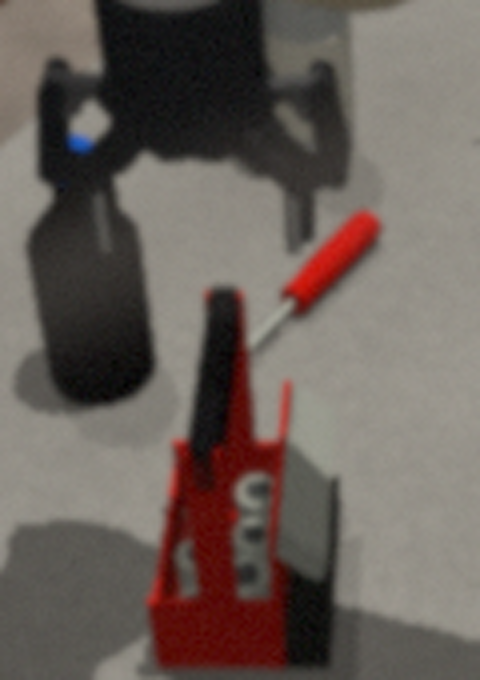

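View pics/a2.png

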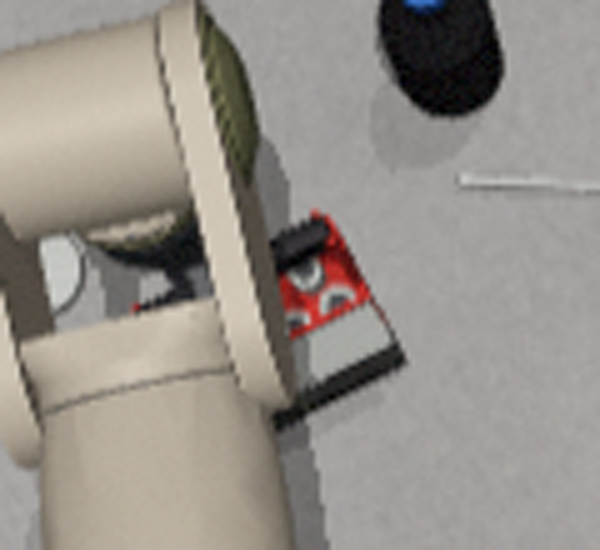

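Run:
```python
from h import *
s=env.observe();p=s["position"];R=s["tool_rot"] if not isinstance(s["tool_rot"],list) else np.array(s["tool_rot"])
p=np.array(p)
for off in (.0,.005,.014):
    for dz in(-.045,0,.045):
        u=proj("side",p+R[:,0]*off+R[:,2]*dz); print(off,dz,((u-[210,150]+.5)*4-.5).round(1))
u=proj("side",[p[0],p[1],.188]); print(((u-[210,150]+.5)*4-.5).round(1))
```

```text
0.0 -0.045 [296.8 242.3]
0.0 0 [206.9 241.1]
0.0 0.045 [117.1 239.8]
0.005 -0.045 [297.3 249.8]
0.005 0 [207.7 248.6]
0.005 0.045 [118.2 247.3]
0.014 -0.045 [298.1 263.1]
0.014 0 [209.1 261.9]
0.014 0.045 [120.2 260.6]
[219.7 364.4]
```

```bash
python3 -m jog '[[1,0.03,0,0,0],[1,0.06,0,0,0],[1,0.08,0,0,0],[1,0.09,0,0,0],[1,0.098,0,0,0],[1,0.098,0,0,0],[-1,0.098,0,0,0],[-1,0.098,0,0,0],[-1,0.098,0,0,0],[-1,0.098,0,0,0],[-1,0.098,0,0,0],[-1,0.098,0,0,0],[-1,0.098,0,0,0],[-1,0.098,0,0,0],[-1,0.098,0,0,0]]' 40
```

```text
time_s: 3.7
position: [0.5905, 0.2466, 0.1775]
tool_rot: [[0.001, -0.439, 0.899], [0.0, 0.899, 0.439], [-1.0, 0.0, 0.001]]
ft_force: [1.0, 1.5, 0.9]
grip_width: 0.0151
```

```bash
python3 -m jog '[[-1,-0.02,0,0,0],[-1,-0.05,0,0,0],[-1,-0.08,0,0,0],[-1,-0.1,0,0,0],[-1,-0.105,0,0,0],[-1,-0.105,-0.012,-0.005,-0.015],[-1,-0.105,-0.037,-0.016,-0.045],[-1,-0.105,-0.067,-0.028,-0.082],[-1,-0.105,-0.099,-0.042,-0.122],[-1,-0.105,-0.131,-0.055,-0.161],[-1,-0.105,-0.163,-0.068,-0.2],[-1,-0.105,-0.195,-0.082,-0.24],[-1,-0.105,-0.227,-0.095,-0.279],[-1,-0.105,-0.259,-0.109,-0.318],[-1,-0.105,-0.287,-0.12,-0.352],[-1,-0.105,-0.312,-0.131,-0.383],[-1,-0.105,-0.331,-0.139,-0.406],[-1,-0.105,-0.34,-0.1426,-0.418],[-1,-0.105,-0.3428,-0.1438,-0.421],[-1,-0.105,-0.3428,-0.1438,-0.421]]'
python3 - <<'E'
from h import *
s=cv2.cvtColor(env.get_image("side"),cv2.COLOR_RGB2BGR);t=cv2.cvtColor(env.get_image("top"),cv2.COLOR_RGB2BGR)
crop("side",s,270,80,430,220,5,[],"pics/b1.png")
crop("top",t,300,120,440,260,4,[],"pics/b2.png")
E
```

```text
time_s: 5.7
position: [0.6113, -0.1242, 0.2816]
tool_rot: [[-0.001, -0.767, 0.641], [0.001, 0.641, 0.767], [-1.0, 0.001, -0.0]]
ft_force: [0.6, -0.6, -2.3]
grip_width: 0.0152
```

View pics/b1.png

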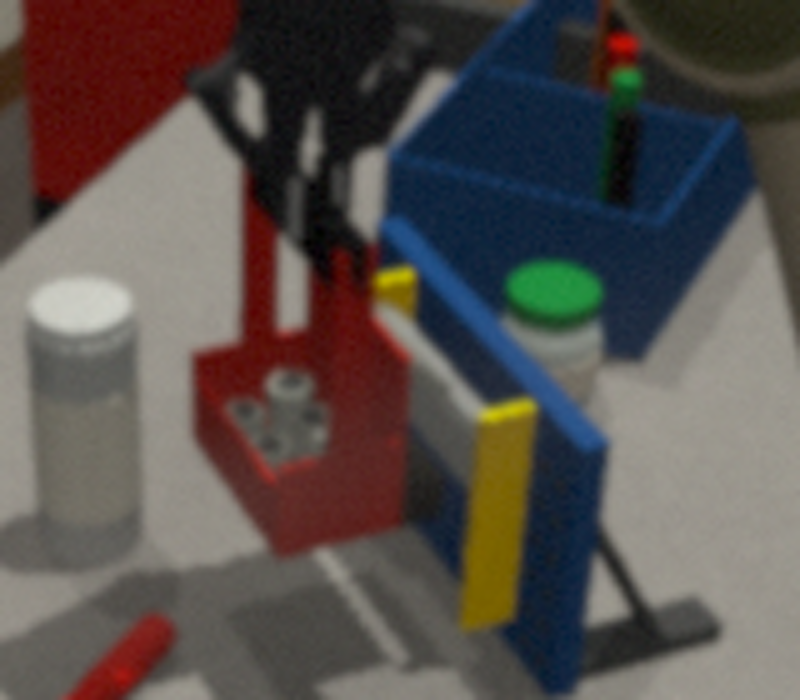

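View pics/b2.png

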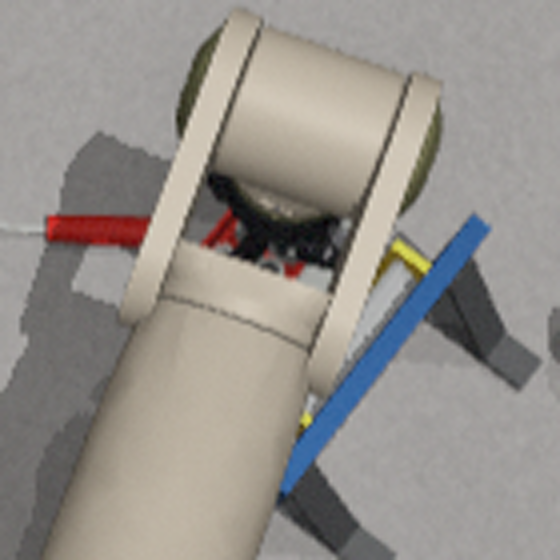

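```bash
python3 -m jog '[[-1,0,0,-0.006,0],[-1,0,0,-0.014,0],[-1,0,0,-0.019,0],[-1,0,0,-0.021,0],[-1,0,0,-0.023,0],[-1,0,0,-0.025,0],[-1,0,0,-0.025,0]]' 20; python3 -m jog '[[-1,0,0,-0.002,0],[-1,0,0,-0.004,0],[-1,0,0,-0.006,0],[-1,0,0,-0.006,0]]'; python3 -m jog '[[-1,0,0,-0.002,0],[-1,0,0,-0.004,0],[-1,0,0,-0.006,0],[-1,0,0,-0.006,0]]'
```

```text
time_s: 6.5
position: [0.5953, -0.144, 0.2823]
tool_rot: [[0.0, -0.767, 0.641], [-0.0, 0.641, 0.767], [-1.0, -0.0, -0.0]]
ft_force: [0.4, -0.4, -3.5]
grip_width: 0.0156
time_s: 6.9
position: [0.5925, -0.1476, 0.283]
tool_rot: [[0.004, -0.768, 0.64], [0.002, 0.64, 0.768], [-1.0, -0.002, 0.004]]
ft_force: [5.7, 4.0, -1.4]
grip_width: 0.0153
time_s: 7.3
position: [0.5895, -0.1512, 0.284]
tool_rot: [[0.008, -0.769, 0.639], [0.003, 0.639, 0.769], [-1.0, -0.004, 0.007]]
ft_force: [7.5, 8.6, 2.0]
grip_width: 0.0152
```

Run:
```python
from h import *
s=cv2.cvtColor(env.get_image("side"),cv2.COLOR_RGB2BGR)
crop("side",s,300,80,430,200,6,[],"pics/d1.png")
print(env.observe()["wrist_torque"])
```

```text
[ 2.60330839 -2.11589895 -0.08696801]
```

View pics/d1.png

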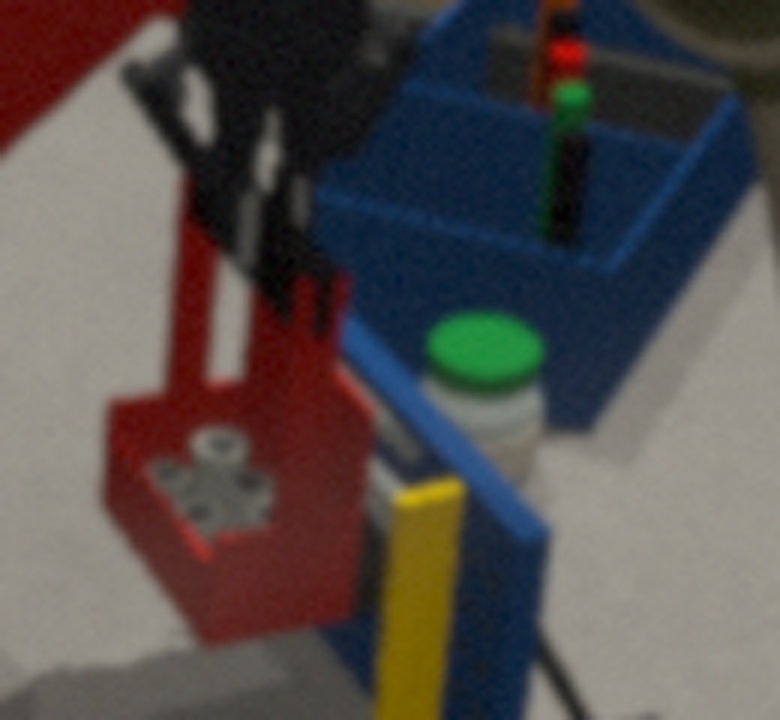

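```bash
python3 -m jog '[[-0.63,0,0,0,0],[-0.62,0,0,-0.001,0],[-0.61,0,0,-0.002,0],[-0.61,0,0,-0.002,0]]' ; python3 -c "
from rig import env
s=env.observe();print(s['wrist_torque'],s['joint_efforts'])"
```

```text
time_s: 7.75
position: [0.5872, -0.1538, 0.2831]
tool_rot: [[0.003, -0.768, 0.64], [0.001, 0.64, 0.768], [-1.0, -0.002, 0.003]]
ft_force: [3.0, 3.3, -0.8]
grip_width: 0.0166
[ 1.24326335 -1.00805313 -0.02331916] [-3.10101606e+00 -5.07964110e+01 -2.39744925e+01 -2.02867627e+00
  4.88314871e-01 -3.25276726e-02]
```

```bash
python3 -m jog '[[-0.605,0,0,-0.001,0],[-0.6,0,0,-0.003,0],[-0.595,0,0,-0.004,0],[-0.59,0,0,-0.005,0],[-0.585,0,0,-0.007,0],[-0.58,0,0,-0.008,0],[-0.58,0,0,-0.008,0]]'; python3 -c "
from rig import env
s=env.observe();print(s['wrist_torque'])"
```

```text
time_s: 8.45
position: [0.5814, -0.1607, 0.2825]
tool_rot: [[0.001, -0.768, 0.641], [0.0, 0.641, 0.768], [-1.0, -0.0, 0.001]]
ft_force: [3.9, 4.8, -0.6]
grip_width: 0.0182
[ 1.18147861 -1.03325682  0.04340837]
```

```bash
python3 -m jog '[[-0.575,0,0,-0.001,0],[-0.57,0,0,-0.002,0],[-0.565,0,0,-0.004,0],[-0.56,0,0,-0.005,0],[-0.555,-0.001,0,-0.007,0],[-0.55,-0.001,0,-0.008,0],[-0.545,-0.002,0,-0.010,0],[-0.54,-0.002,0,-0.011,0],[-0.535,-0.002,0,-0.013,0],[-0.53,-0.003,0,-0.014,0],[-0.53,-0.003,0,-0.014,0]]'
python3 - <<'E'
from h import *
s=cv2.cvtColor(env.get_image("side"),cv2.COLOR_RGB2BGR)
crop("side",s,300,80,430,200,6,[],"pics/d2.png")
print(env.observe()["wrist_torque"])
E
```

```text
time_s: 9.55
position: [0.5722, -0.1717, 0.2852]
tool_rot: [[-0.001, -0.767, 0.641], [0.0, 0.641, 0.767], [-1.0, 0.0, -0.0]]
ft_force: [2.0, 1.8, -4.0]
grip_width: 0.0198
[ 0.69637048 -0.52876661  0.11077186]
```

View pics/d2.png

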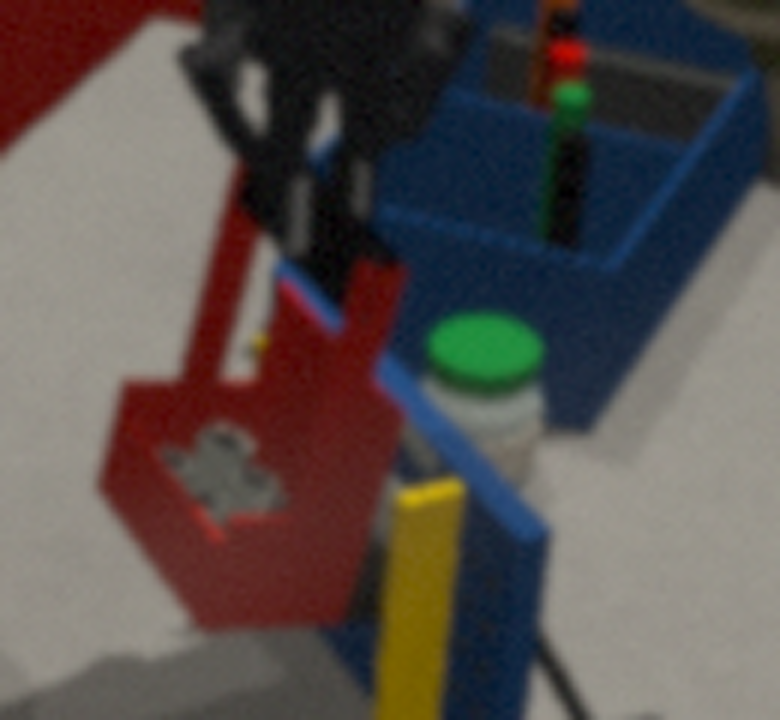

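```bash
python3 -m jog '[[-0.53,0,0,-0.003,0],[-0.525,0,0,-0.005,0],[-0.52,0,0,-0.007,0],[-0.515,0,0,-0.008,0],[-0.51,0,0,-0.01,0],[-0.505,0,0,-0.011,0],[-0.5,0,0,-0.013,0],[-0.495,0,0,-0.014,0],[-0.49,0,0,-0.016,0],[-0.49,0,0,-0.016,0]]'; python3 -c "
from rig import env
s=env.observe();print(s['wrist_torque'])"
```

```text
time_s: 10.6
position: [0.5622, -0.1836, 0.2854]
tool_rot: [[0.001, -0.768, 0.641], [0.001, 0.641, 0.768], [-1.0, -0.0, 0.001]]
ft_force: [4.3, 4.8, -0.5]
grip_width: 0.0217
[ 1.23053215 -1.05748958 -0.00204193]
```

```bash
python3 -m jog '[[-0.49,0.002,0,0,0],[-0.49,0.004,0,0.001,0],[-0.49,0.006,0,0.001,0],[-0.49,0.008,0,0.002,0],[-0.49,0.01,0,0.002,0],[-0.49,0.01,0,0.002,0]]'
python3 - <<'E'
from h import *
s=cv2.cvtColor(env.get_image("side"),cv2.COLOR_RGB2BGR)
crop("side",s,300,80,430,200,6,[],"pics/d3.png")
print(env.observe()["wrist_torque"])
E
```

```text
time_s: 11.2
position: [0.5631, -0.1824, 0.2747]
tool_rot: [[-0.001, -0.767, 0.641], [0.0, 0.641, 0.767], [-1.0, 0.001, -0.001]]
ft_force: [1.3, 1.7, -4.9]
grip_width: 0.0215
[ 0.58361093 -0.55562328  0.0092521 ]
```

View pics/d3.png

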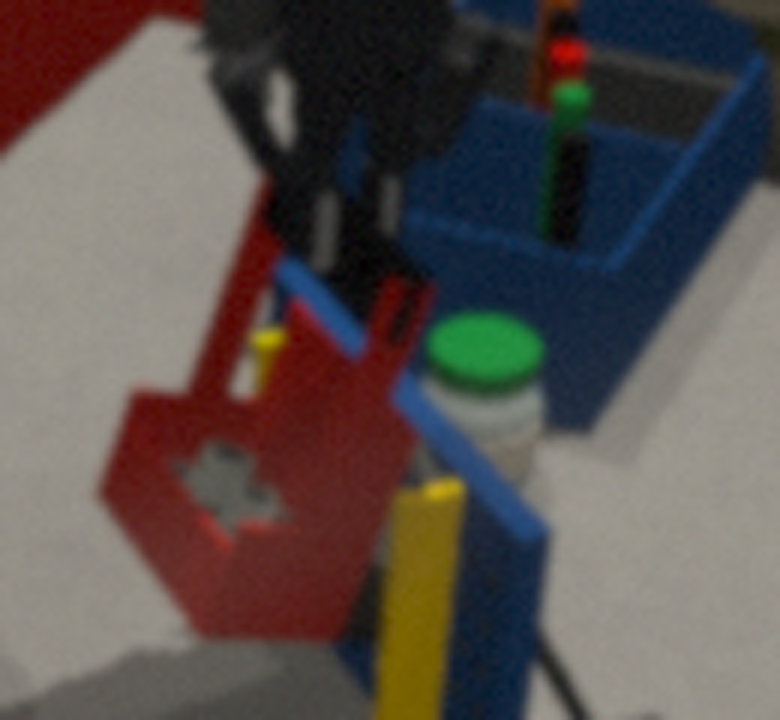

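```bash
python3 -m jog '[[-0.49,0.002,0,0,0],[-0.49,0.004,0,0,0],[-0.49,0.006,0,0,0],[-0.49,0.006,0,0,0]]';  python3 -m jog '[[-0.49,0.002,0,0,0],[-0.49,0.004,0,0,0],[-0.49,0.004,0,0,0]]'; python3 -c "
from rig import env
s=env.observe();print(s['wrist_torque'])"
```

```text
time_s: 11.65
position: [0.5633, -0.1823, 0.269]
tool_rot: [[-0.001, -0.768, 0.641], [0.0, 0.641, 0.768], [-1.0, 0.001, -0.0]]
ft_force: [1.7, 2.1, -4.8]
grip_width: 0.0221
time_s: 11.95
position: [0.5633, -0.1822, 0.2649]
tool_rot: [[-0.001, -0.768, 0.641], [0.0, 0.641, 0.768], [-1.0, 0.001, -0.0]]
ft_force: [1.6, 1.9, -5.6]
grip_width: 0.0217
[ 0.52346417 -0.51272257 -0.00945987]
```

```bash
python3 -m jog '[[-0.49,0.002,0,0,0],[-0.49,0.004,0,0,0],[-0.49,0.004,0,0,0]]';  python3 -m jog '[[-0.49,0.002,0,0,0],[-0.49,0.004,0,0,0],[-0.49,0.004,0,0,0]]'; python3 -c "
from rig import env
s=env.observe();print(s['wrist_torque'])"
```

```text
time_s: 12.25
position: [0.5634, -0.1821, 0.2611]
tool_rot: [[-0.0, -0.768, 0.641], [0.0, 0.641, 0.768], [-1.0, 0.0, 0.0]]
ft_force: [2.2, 1.7, -3.9]
grip_width: 0.0219
time_s: 12.55
position: [0.5637, -0.1821, 0.2581]
tool_rot: [[0.002, -0.768, 0.641], [-0.0, 0.641, 0.768], [-1.0, -0.002, 0.001]]
ft_force: [1.8, 4.0, 2.9]
grip_width: 0.022
[ 0.88372318 -0.4984917  -0.02943826]
```

```bash
python3 -m jog '[[-0.495,0,0,0.002,0],[-0.505,0.001,0,0.004,0],[-0.51,0.001,0,0.006,0],[-0.52,0.002,0,0.008,0],[-0.525,0.002,0,0.009,0],[-0.525,0.002,0,0.009,0]]'
python3 - <<'E'
from h import *
s=cv2.cvtColor(env.get_image("side"),cv2.COLOR_RGB2BGR)
crop("side",s,300,80,430,200,6,[],"pics/d4.png")
print(env.observe()["wrist_torque"])
E
```

```text
time_s: 13.15
position: [0.5692, -0.1754, 0.2551]
tool_rot: [[-0.0, -0.768, 0.641], [-0.0, 0.641, 0.768], [-1.0, 0.0, -0.0]]
ft_force: [2.1, 2.1, 1.3]
grip_width: 0.0202
[ 0.3841401  -0.42349579  0.00752607]
```

View pics/d4.png

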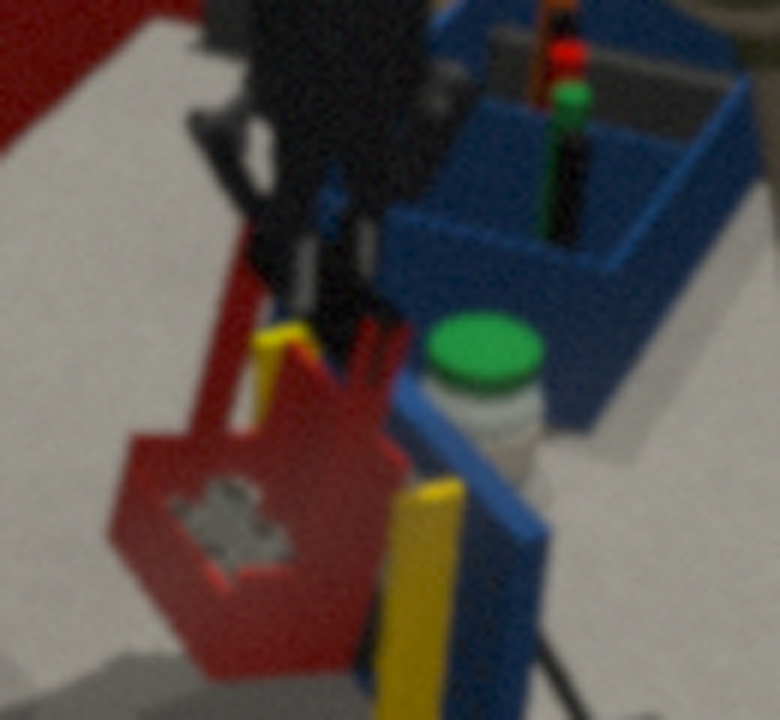

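```bash
python3 -m jog '[[-0.53,0.001,0,0.002,0],[-0.54,0.002,0,0.004,0],[-0.55,0.002,0,0.006,0],[-0.555,0.003,0,0.007,0],[-0.555,0.003,0,0.007,0]]';python3 -m jog '[[-0.56,0.001,0,0.002,0],[-0.57,0.002,0,0.004,0],[-0.58,0.002,0,0.006,0],[-0.588,0.003,0,0.007,0],[-0.588,0.003,0,0.007,0]]'
python3 - <<'E'
from h import *
s=cv2.cvtColor(env.get_image("side"),cv2.COLOR_RGB2BGR)
crop("side",s,300,80,430,200,6,[],"pics/d5.png")
print(env.observe()["wrist_torque"])
E
```

```text
time_s: 13.7
position: [0.5737, -0.1698, 0.2521]
tool_rot: [[-0.0, -0.768, 0.641], [0.0, 0.641, 0.768], [-1.0, 0.0, -0.0]]
ft_force: [1.1, 1.5, -0.3]
grip_width: 0.019
time_s: 14.2
position: [0.5781, -0.1645, 0.249]
tool_rot: [[-0.001, -0.768, 0.641], [0.0, 0.641, 0.768], [-1.0, 0.001, -0.0]]
ft_force: [-0.6, 1.2, -3.1]
grip_width: 0.0177
[ 0.13709875 -0.11881415 -0.05710495]
```

View pics/d5.png

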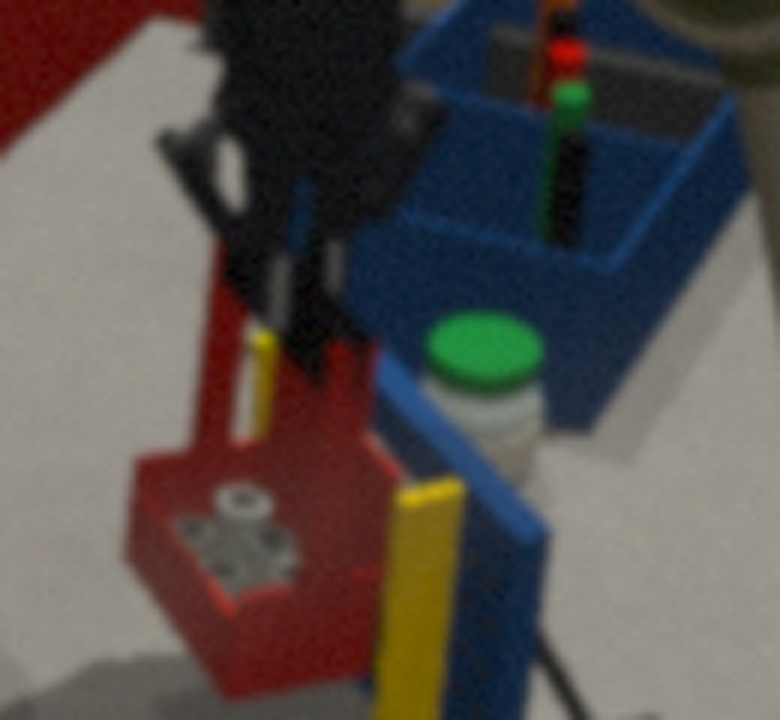

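```bash
python3 -m jog '[[-0.59,0.001,0,0.001,0],[-0.6,0.002,0,0.002,0],[-0.605,0.003,0,0.003,0],[-0.605,0.003,0,0.003,0]]';python3 -m jog '[[-0.61,0.001,0,0.001,0],[-0.615,0.002,0,0.002,0],[-0.615,0.002,0,0.002,0]]'; python3 -c "
from rig import env
s=env.observe();print(s['wrist_torque'])"
```

```text
time_s: 14.65
position: [0.5803, -0.162, 0.2466]
tool_rot: [[0.001, -0.768, 0.641], [0.0, 0.641, 0.768], [-1.0, -0.001, 0.001]]
ft_force: [1.4, 3.1, 1.7]
grip_width: 0.0166
time_s: 14.95
position: [0.5818, -0.1603, 0.2449]
tool_rot: [[0.002, -0.768, 0.641], [0.0, 0.641, 0.768], [-1.0, -0.001, 0.001]]
ft_force: [3.4, 4.5, 4.0]
grip_width: 0.0167
[ 0.85058517 -0.43720707  0.01228179]
```

Run:
```python
from h import *
s=cv2.cvtColor(env.get_image("side"),cv2.COLOR_RGB2BGR);t=cv2.cvtColor(env.get_image("top"),cv2.COLOR_RGB2BGR)
def B(z0,x0=0):
    w=(0,255,0)
    return [(brd(x0+a,-.061,z0+z),brd(x0+a,.061,z0+z),w) for a,z in((.1,0),(.026,.112))]+[(brd(x0,.061,z0),brd(x0+.1,.061,z0),w)]
crop("side",s,300,80,430,200,6,B(.069),"pics/d6.png")
crop("top",t,320,120,440,260,5,[],"pics/d7.png")
```

```text
(no output)
```

View pics/d6.png

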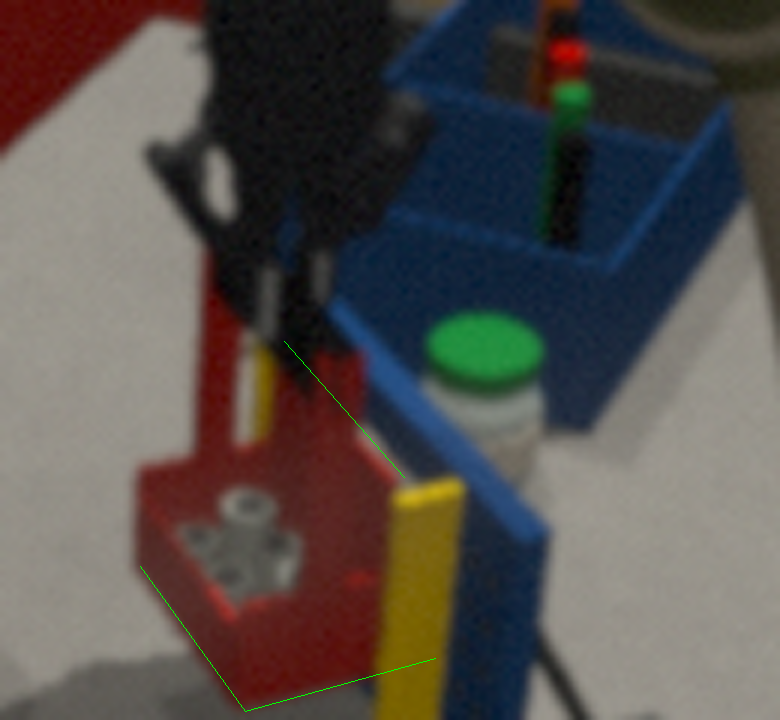

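View pics/d7.png

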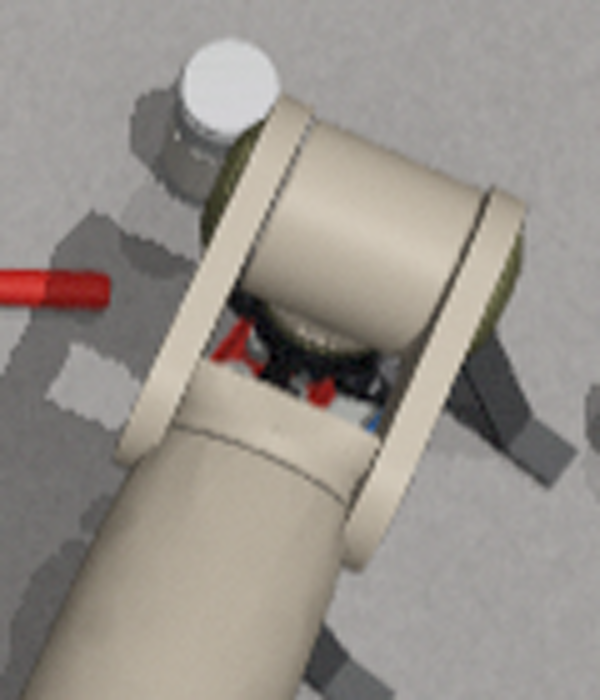

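```bash
python3 -m jog '[[-0.62,0,0,0.001,0],[-0.63,0.001,0,0.002,0],[-0.63,0.001,0,0.002,0]]';python3 -m jog '[[-0.64,0.001,0,0,0],[-0.65,0.002,0,0,0],[-0.65,0.002,0,0,0]]'; python3 -c "
from rig import env
s=env.observe();print(s['wrist_torque'])"
```

```text
time_s: 15.35
position: [0.583, -0.1589, 0.2437]
tool_rot: [[0.001, -0.768, 0.641], [0.0, 0.641, 0.768], [-1.0, -0.001, 0.001]]
ft_force: [2.9, 4.8, 3.7]
grip_width: 0.016
time_s: 15.65
position: [0.5831, -0.1588, 0.2436]
tool_rot: [[0.004, -0.768, 0.641], [-0.001, 0.641, 0.768], [-1.0, -0.003, 0.002]]
ft_force: [0.4, 5.8, 14.2]
grip_width: 0.0157
[ 1.1474651   0.05992362 -0.01214449]
```

```bash
python3 -m jog '[[-0.65,-0.001,0,0,0],[-0.64,-0.002,0,0,0],[-0.64,-0.002,0,0,0]]';python3 -m jog '[[-0.6,0,0,0,0],[-0.55,0,0,0,0],[-0.5,0,0,0,0],[-0.4,0,0,0,0],[-0.3,0,0,0,0],[-0.3,0,0,0,0],[-0.3,0,0,0,0]]'
python3 - <<'E'
from h import *
s=cv2.cvtColor(env.get_image("side"),cv2.COLOR_RGB2BGR)
def B(z0,x0=0):
    w=(0,255,0)
    return [(brd(x0+a,-.061,z0+z),brd(x0+a,.061,z0+z),w) for a,z in((.1,0),(.026,.112))]+[(brd(x0,.061,z0),brd(x0+.1,.061,z0),w)]
crop("side",s,300,80,430,200,6,B(.066),"pics/e1.png")
E
```

```text
time_s: 15.95
position: [0.583, -0.1589, 0.2437]
tool_rot: [[0.001, -0.768, 0.641], [0.0, 0.641, 0.768], [-1.0, -0.001, 0.001]]
ft_force: [2.8, 5.2, 4.1]
grip_width: 0.0156
time_s: 16.65
position: [0.5826, -0.1593, 0.2433]
tool_rot: [[-0.0, -0.767, 0.641], [-0.0, 0.641, 0.767], [-1.0, 0.0, -0.0]]
ft_force: [0.5, 0.5, -1.7]
grip_width: 0.0299
```

View pics/e1.png

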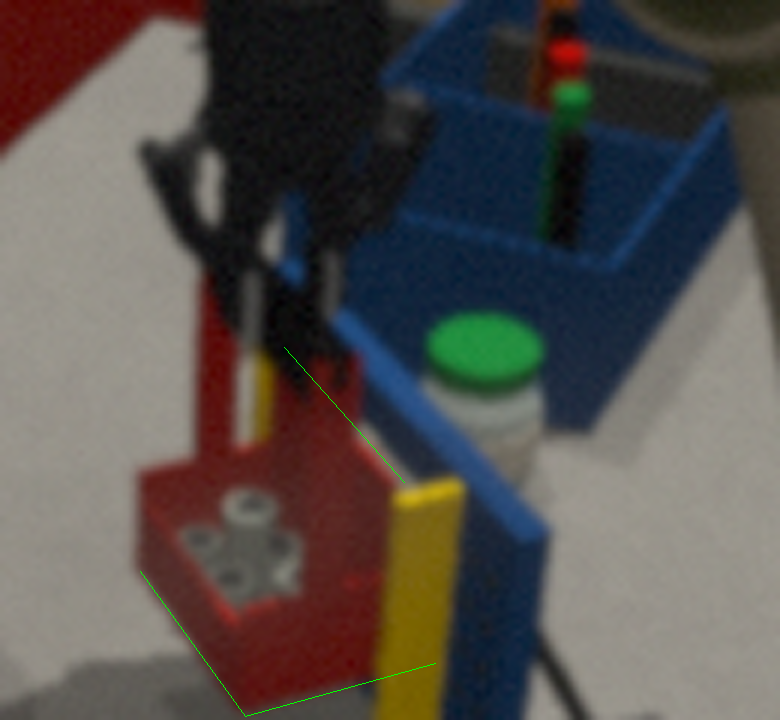

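```bash
python3 -m jog '[[-0.25,-0.005,0,0,0],[-0.25,-0.015,0,0,0],[-0.25,-0.03,0,0,0],[-0.25,-0.05,0,0,0],[-0.25,-0.08,0,0,0],[-0.25,-0.1,0,0,0],[-0.25,-0.1,0.04,0.02,0],[-0.25,-0.1,0.09,0.04,0],[-0.25,-0.1,0.14,0.06,0],[-0.25,-0.1,0.19,0.08,0],[-0.25,-0.1,0.24,0.1,0],[-0.25,-0.1,0.25,0.1,0],[-0.25,-0.1,0.25,0.1,0]]'
python3 - <<'E'
from h import *
s=cv2.cvtColor(env.get_image("side"),cv2.COLOR_RGB2BGR);t=cv2.cvtColor(env.get_image("top"),cv2.COLOR_RGB2BGR)
cv2.imwrite("pics/f0s.png",s);cv2.imwrite("pics/f0t.png",t)
crop("side",s,300,80,430,200,6,[],"pics/f1.png")
crop("top",t,320,140,440,260,6,[],"pics/f2.png")
E
```

```text
time_s: 18.0
position: [0.4532, 0.08, 0.345]
tool_rot: [[0.002, -0.77, 0.638], [0.0, 0.638, 0.77], [-1.0, -0.002, 0.002]]
ft_force: [0.2, -0.1, -0.5]
grip_width: 0.0322
```

View pics/f1.png

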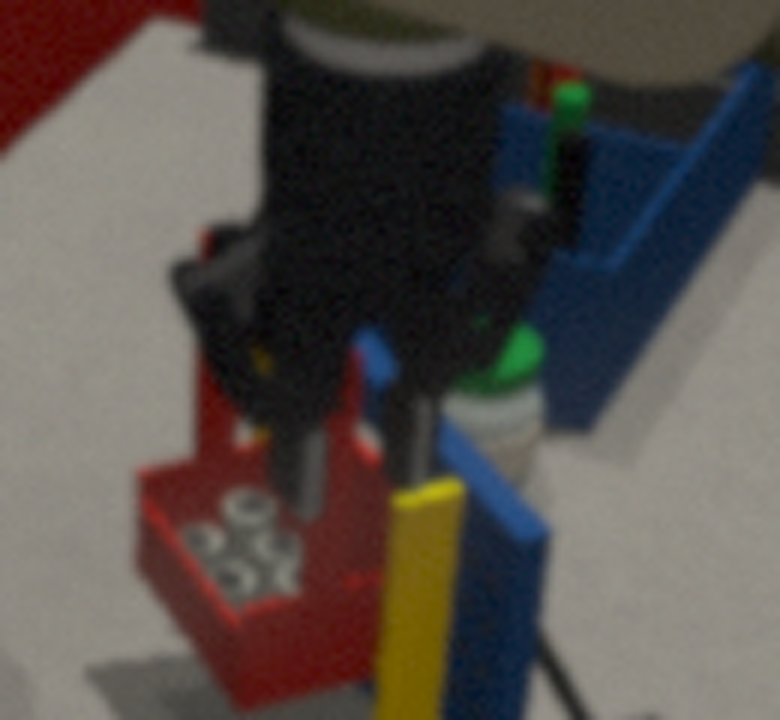

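View pics/f2.png

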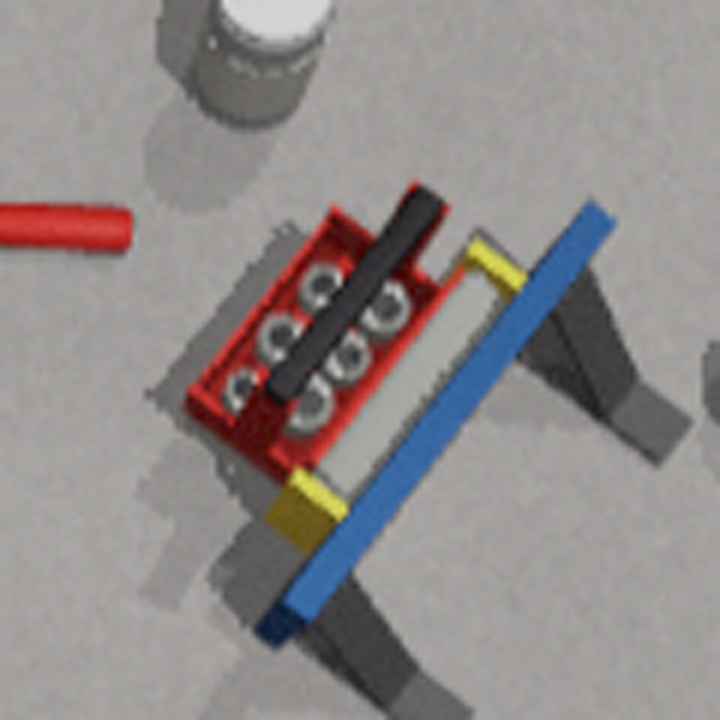

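Run:
```python
from h import *
t=cv2.imread("pics/f0t.png");hsv=cv2.cvtColor(t,cv2.COLOR_BGR2HSV)
k=cv2.inRange(hsv,(0,0,0),(180,140,75)); m=np.zeros_like(k);m[168:210,362:398]=k[168:210,362:398]
cs,_=cv2.findContours(m,cv2.RETR_EXTERNAL,cv2.CHAIN_APPROX_NONE);c=max(cs,key=cv2.contourArea);b=cv2.boxPoints(cv2.minAreaRect(c))
f=lambda x,y:((x+.5)/6-.5+320,(y+.5)/6-.5+140)
def bf(P): d=P-BO; return np.array([d@BX,d@BY])*1000
for u,v in b: print("bar",(u,v),bf(plane("top",u,v,.254)).round(1))
for q in((468,268),(318,468)): print("plate",bf(plane("top",*f(*q),.178)).round(1))
for q in((335,205),(190,398)): print("front wall",bf(plane("top",*f(*q),.066+.045)).round(1),bf(plane("top",*f(*q),.066+.06)).round(1))
for q in((468,268),(318,468)): pass
s0=cv2.imread("pics/top0.png")
d=cv2.absdiff(s0,t).max(2); 
print([ (n,int(d[y0:y1,x0:x1].max())) for n,x0,y0,x1,y1 in(("bottle",262,125,295,168),("spray",350,125,380,162),("sd",282,170,345,185),("wrench",165,230,200,290),("bearing",185,182,210,206),("jar",440,190,468,218))])
```

```text
bar (np.float32(359.98334), np.float32(199.816)) [80.1 58.5]
bar (np.float32(390.562), np.float32(170.46046)) [ 63.8 -59.6]
bar (np.float32(399.35468), np.float32(179.61949)) [ 29.2 -53.7]
bar (np.float32(368.776), np.float32(208.97502)) [45.8 63.8]
plate [ 25.8 -61.2]
plate [23.8 62.5]
front wall [ 99.7 -64.1] [ 98.8 -60.1]
front wall [96.9 61.8] [96.  64.4]
[('bottle', 23), ('spray', 11), ('sd', 12), ('wrench', 10), ('bearing', 8), ('jar', 16)]
```

View pics/f0t.png

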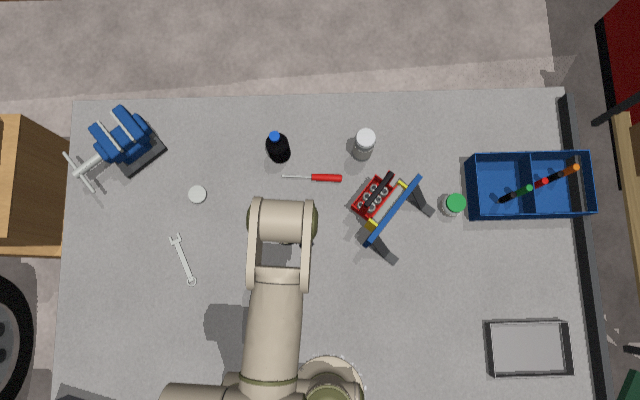

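```bash
python3 -m jog '[[-0.25,-0.02,0.02,-0.03,0],[-0.25,-0.04,0.04,-0.07,0],[-0.25,-0.05,0.06,-0.11,0],[-0.25,-0.05,0.06,-0.115,0],[-0.25,-0.05,0.06,-0.115,0]]'
python3 - <<'E'
from h import *
s=cv2.cvtColor(env.get_image("side"),cv2.COLOR_RGB2BGR)
def B(z0,x0=0):
    w=(0,255,0)
    return [(brd(x0+a,-.061,z0+z),brd(x0+a,.061,z0+z),w) for a,z in((.1,0),(.026,.112),(.068,.188))]+[(brd(x0,.061,z0),brd(x0+.1,.061,z0),w)]
crop("side",s,310,90,430,210,6,[],"pics/g1.png");crop("side",s,310,90,430,210,6,B(.066),"pics/g2.png")
f=lambda x,y:((x+.5)/6-.5+320,(y+.5)/6-.5+140)
def bf(P): d=P-BO; return np.array([d@BX,d@BY])*1000
for q in((412,188),(268,383),(445,203),(300,392)): print("bar",bf(plane("top",*f(*q),.254)).round(1))
E
```

```text
time_s: 18.6
position: [0.3353, 0.0268, 0.3939]
tool_rot: [[0.002, -0.765, 0.643], [-0.001, 0.643, 0.765], [-1.0, -0.002, 0.001]]
ft_force: [0.8, 0.5, 0.3]
grip_width: 0.0319
bar [ 68.  -54.6]
bar [64.9 59.2]
bar [ 51.8 -58.3]
bar [50.9 53.5]
```

View pics/g1.png

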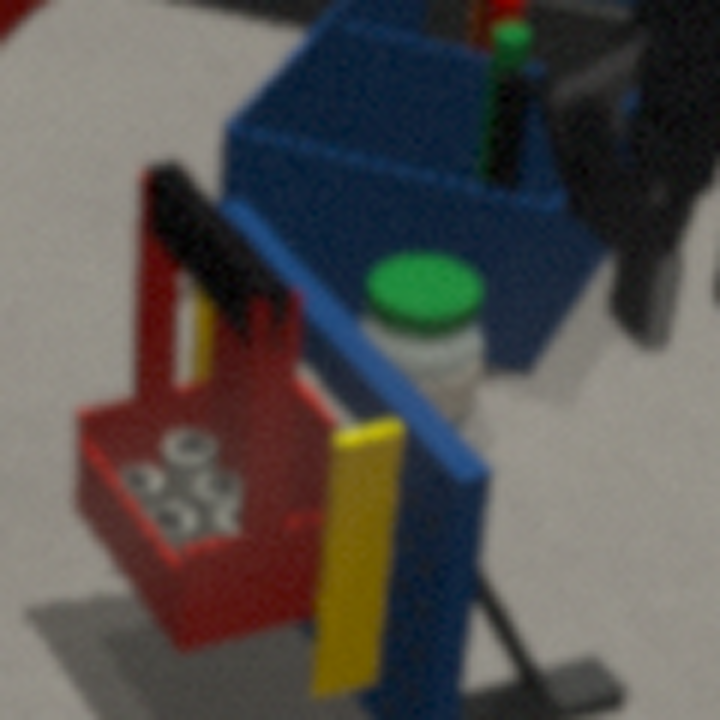

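View pics/g2.png

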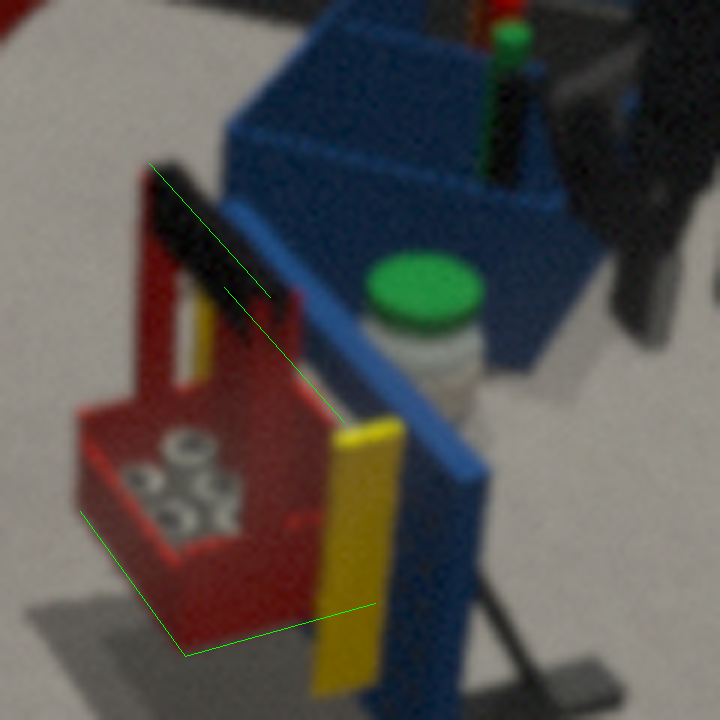

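```bash
python3 -c "
from rig import env
print(env.close_job())"
```

```text
the job is handed in; nothing more can be done
None
```

The bin is hung on the cleat between the cheeks, released, and handed in at about 18.7 s of the 51 s allowed. No verdict was reported.

- **Tipping:** The tool only turns about its own axis, so I could not tip the bin directly. I pushed its heel lightly against the cleat block while opening the jaws a little, so the bar rocked in the pads by an estimated 17 degrees, front up. I then lowered it until the lip touched the cleat, closed the jaws to level it, and pressed it down lightly. I backed off and let go.
- **Cleat height:** The lip's first touch put h at about 145 mm. The final seat put it at about 142 mm, and the starting picture at about 139–144 mm.
- **Contact forces:** The highest readings were about 11 N sideways, when first tipping, and about 18 N down when seating. These are wrist readings at the end of each move, so brief peaks between them were not seen. My first push barely tipped the bin at a 20 N grip; the jaws held until I commanded them open.
- **Last checks:** With the arm clear, both cameras matched a level bin at home to about 1–1.5 pixels. Measured from the top view:

| | Measured | Expected |
|---|---|---|
| Back plate, x | 25 mm | 26 mm |
| Handle bar, x | 59 mm | 60 mm |
| Bin centre, y | 0.6 mm | 0 mm |

- **Bystanders:** None had visibly moved in the top view.
- **Disagreements:** A small 3 N sideways force showed while seating, probably a cheek or friction. The board edge in the first side view was off by about 1.5 pixels (3 mm), against the stated 2 mm calibration. The heel and lip gaps themselves were not visible, so I inferred them from the pose.

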